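# Pack the yellow gift set into its fitted box

### The arm

A 6-joint arm with a two-finger parallel gripper is mounted at the origin on a cart in front of the work surface, level with it; the furniture and walls round the work are solid. World frame = base frame: x ahead of the robot, y to its left, z up, the work surface at z = 0. Lengths are in m, angles in rad, forces in N, time in s.
With the tool pointing down it reaches from about 0.375 to 0.975 m from the base axis. Payload 3.8 kg.
Tool frame: the origin (TCP) lies at the very end of the fingers, on their centre line; the grasp point (between the pads) lies 19 mm behind it; z points along the fingers, y is the line along which they close (so a half turn about z gives the same grasp; the last joint's range is limited). The gripper opens to 85 mm and grips with 20 to 120 N. Pads are 22 mm wide; open, the fingers measure 114 mm over their backs; the gripper's body (76 mm by 85 mm) begins 54 mm behind the grasp point. The pads swing forward as they close: fully open they stand 13 mm farther back than shut.
Start: joints at [-1.187, 0.264, 1.604, -0, 1.274, -0.037], TCP at [0.276, -0.616, 0.231] pointing down, gripper open.
Joint ranges: [-2.63, 2.63], [-0.94, 2.18], [0.31, 2.57], [-1.31, 4.45], [0, 2.66], [-2.55, 2.55]. Speed limits (rad/s): [2.57, 2.57, 3.14, 3.14, 3.14, 3.14].

### API

Orientations are given as a rotation vector (axis times angle).
In Python, from workcell import bot gives the robot as it stands. The module is installed in compiled form; this text tells all that it offers.
- The arm moves only by the shell command python3 -m jog 'ROWS' [OPENING] [FORCE]. ROWS is one flat JSON list of numbers that holds 1 to 5 rows one after another, with no inner brackets; each row has 4 numbers: dx, dy, dz in shares of the most that a row can go, 1 being 62.5 mm, then a turn about the tool's z in parts of the range, where 1.0 means 2 rad; each row shifts and turns the commanded pose from where the row before left it, along the tool's axes as they then stand; what a row does not reach is not made up. A row lasts 1/8 s, in which the tool goes at most 0.0625 m and 0.188 rad, less where a joint would pass 70% of its speed; a pose out of reach is approached as far as the arm can. OPENING is the opening from 0.0 (shut) to 1.0 (fully open), set as the command begins (- or left out keeps the last). The fingers move at their own pace and stop on an object; FORCE is the grip in N (left out, the last holds). Time passes only in rows, so rows that do not move let the fingers close. It prints the time, the measured TCP pose, the force, the opening and the grip force at its end. Shift and turn numbers lie between -1 and 1, and a call with a number outside is refused. Input that does not fit is refused with a message, and nothing moves.
- bot.read_state(): the state, without advancing time (a new reading comes with each control period).
- bot.read_camera(name): name is "scene" or "top"; returns the picture (420x560x3 uint8, red, green, blue); there is no depth.
- bot.camera_info(name): a dict with "intrinsics" (3x3 intrinsics, pixels), "extrinsics" (4x4, takes a point from camera to world coordinates). Camera axes: x right, y down, z forward; pixel columns grow to the right and rows downward; lengths in m; the calibration is good to about 2 mm. A picture is of the moment at which its call begins. camera_info takes no time and is no camera call.
- bot.finish_job(): hands the job in; it is judged then, once.
Trained networks look in the newest picture that a camera, given by its name, has taken for a name from the list of things; names that differ only in an ending like _2 or _b are one class to them, and where a whole thing is asked for, a point or a joint stands for the part that bears it (a point fixed in the world has none). Each returns a list of dicts, best first, with "conf" (0 to 1); they miss things now and then, are a little off and sometimes report something else, mostly with a low value. They report only what shows in the picture. A call takes as long as a camera call.
- bot.search_frame(camera, thing): "box" ([left, top, right, bottom] in pixels, round what is visible of it).
- bot.regions_of(camera, thing): "pixels" (420x560 bool, what is visible of it) and "box" ([left, top, right, bottom] in pixels, round what is visible of it).
- bot.spot_point(camera, thing): "pixel" ([row, column] in pixels: a listed point, or the origin of a listed thing).
The state is a dict: "time": time; "q": joint angles; "joint_vel": joint speeds; "joint_torque": joint torques, N m; "tool_pos": TCP position; "tcp_rot": TCP orientation; "wrist_force": force on the tool from outside, world axes, zero at the start; "torque": the same for the moment, N m; "width": opening from 0.0 (shut) to 1.0 (fully open); "grip_force": force on a finger pad.
Only numpy, scipy, OpenCV 4.12 (cv2) and the standard library are available. Lean on these libraries where they do the work, as an engineer would, in place of code of your own. Each camera call takes 0.05 s, during which the arm holds its last target. There are 200 camera calls.

### The job

Pack one yellow gift set into the shallow open gift box from the things beside it on the counter: the yellow soap goes into the rectangular recess, the oil tin with the silver cap into the large round one, and the two yellow-capped lip balms into the two small round ones, one in each. Everything should sit upright and fully down in its recess. Leave the pale blue soap, the green oil tin and the green-capped lip balm where they are; they belong to another set.

Things in the scene. Friction and masses are not known exactly. Their poses are not given: they have to be found in the camera images.
- soap_insert: Fixed cream card insert, 92 (x) x 110 (y) x 24 mm, origin at the centre of its underside 3 mm above the counter, z up. One of three side by side along x, in any order, filling a card box whose rim is level with their tops. Rectangular recess for the soap in its middle, 68 (x) x 98 (y) mm and 8 mm deep (floor 16 mm above the origin, dark felt) and a 3 mm chamfered mouth.
- tin_insert: Fixed cream card insert, 92 (x) x 110 (y) x 24 mm, origin at the centre of its underside 3 mm above the counter, z up. One of three side by side along x, in any order, filling a card box whose rim is level with their tops. Round recess for the oil tin in its middle, 80 mm across and 18 mm deep (floor 6 mm above the origin, dark felt) and a 3 mm chamfered mouth.
- balm_insert: Fixed cream card insert, 92 (x) x 110 (y) x 24 mm, origin at the centre of its underside 3 mm above the counter, z up. One of three side by side along x, in any order, filling a card box whose rim is level with their tops. Two round recesses for the lip balms at x = 0, y = +27 mm and y = -27 mm, each 27 mm across and 18 mm deep (floor 6 mm above the origin, dark felt) and 3 mm chamfered mouths.
- yellow_soap: Orange-yellow soap carton, 58 (x) x 88 (y) x 30 mm, 0.09 kg, lying flat, origin at the centre of its underside, z up. Belongs to the set.
- silver_tin: Yellow oil tin with dark shoulder and silver-grey screw cap, 70 mm across, 128 mm tall, about 0.19 kg; the cap, 37 mm across, is the top 25 mm (103 to 128 mm up). Origin at the centre of its underside, z up. Belongs to the set.
- yellow_balm_a: White lip-balm tube with a yellow cap, standing, 17 mm across, 67 mm tall, about 12 g, the cap is the top 21 mm. Origin at the centre of its underside, z up. Belongs to the set; alike with the other yellow-capped one.
- yellow_balm_b: White lip-balm tube with a yellow cap, standing, 17 mm across, 67 mm tall, about 12 g, the cap is the top 21 mm. Origin at the centre of its underside, z up. Belongs to the set; alike with the other yellow-capped one.
- blue_soap: Pale blue soap carton of the same size, 58 (x) x 88 (y) x 30 mm, origin at the centre of its underside. Look-alike: leave it.
- green_tin: Green oil tin with a green cap and a plain paper band, 71 mm across, 129 mm tall, origin at the centre of its underside. Look-alike: leave it.
- green_balm: White lip-balm tube with a green cap, standing, 18 mm across, 68 mm tall, origin at the centre of its underside. Look-alike: leave it.

How it is judged:
At the end, for the whole second after the job is handed in: Soap flat in the rectangular recess (within 10 mm, 0.2 rad of its long side), silver-capped tin in the large round recess, one yellow-capped balm in each small one (within 9 mm); all down within 4 mm, upright within 0.1 rad, still; look-alikes within 20 mm of their starts (x of yellow_soap in the frame of soap_insert between -0.01 and 0.01 m and y of yellow_soap in the frame of soap_insert between -0.01 and 0.01 m and z of yellow_soap in the frame of soap_insert between 0.012 and 0.02 m and angle between the y axis of yellow_soap and the y axis of soap_insert, either way round below 0.2 rad and x of silver_tin in the frame of tin_insert between -0.009 and 0.009 m and y of silver_tin in the frame of tin_insert between -0.009 and 0.009 m and z of silver_tin in the frame of tin_insert between 0.002 and 0.01 m and (((x of yellow_balm_a in the frame of balm_insert between -0.009 and 0.009 m and y of yellow_balm_a in the frame of balm_insert between 0.018 and 0.036 m and z of yellow_balm_a in the frame of balm_insert between 0.002 and 0.01 m) and (x of yellow_balm_b in the frame of balm_insert between -0.009 and 0.009 m and y of yellow_balm_b in the frame of balm_insert between -0.036 and -0.018 m and z of yellow_balm_b in the frame of balm_insert between 0.002 and 0.01 m)) or ((x of yellow_balm_a in the frame of balm_insert between -0.009 and 0.009 m and y of yellow_balm_a in the frame of balm_insert between -0.036 and -0.018 m and z of yellow_balm_a in the frame of balm_insert between 0.002 and 0.01 m) and (x of yellow_balm_b in the frame of balm_insert between -0.009 and 0.009 m and y of yellow_balm_b in the frame of balm_insert between 0.018 and 0.036 m and z of yellow_balm_b in the frame of balm_insert between 0.002 and 0.01 m))) and angle between each of yellow_soap, silver_tin, yellow_balm_a, yellow_balm_b's own z axis and vertical below 0.1 rad and linear speed of each of yellow_soap, silver_tin, yellow_balm_a, yellow_balm_b below 0.02 m/s and distance of each of blue_soap, green_tin, green_balm from where it was at the start of the episode below 0.02 m); the robot touches nothing.
It fails at once if a look-alike (pale blue soap, green tin, green-capped balm) is moved more than 20 mm (distance of any of blue_soap, green_tin, green_balm from where it was at the start of the episode above 0.02 m).
It also fails if it takes over 112 s, if anything falls off the work surface, if the arm or the gripper's body presses on something with over 40 N, if the wrist force passes 120 N, or if a joint passes its speed limit or range.

## Working session

There is one attempt and no reset: what is moved stays moved. The work goes in short steps, Python scripts to look and compute and a shell command to move; the robot and the scene stay as the last step left them, time stands still between calls to the robot, and variables do not carry over. Pictures are saved under pics/ and viewed, at most 14 in all, crops included, and the job is handed in when it is done.

```bash
mkdir -p pics; cat > h.py <<'E'
import numpy as np, cv2
from workcell import bot
def snap(cam,fn=None):
    im=bot.read_camera(cam)
    if fn: cv2.imwrite('pics/'+fn,cv2.cvtColor(im,cv2.COLOR_RGB2BGR))
    return im
def world(cam,row,col,z):
    i=bot.camera_info(cam);K=np.array(i['intrinsics']);T=np.array(i['extrinsics'])
    d=T[:3,:3]@np.linalg.solve(K,[col,row,1.]);o=T[:3,3]
    return o+d*(z-o[2])/d[2]
def pix(cam,p):
    i=bot.camera_info(cam);K=np.array(i['intrinsics']);T=np.linalg.inv(np.array(i['extrinsics']))
    c=K@(T[:3,:3]@np.asarray(p,float)+T[:3,3]);return c[:2]/c[2]
E
python3 - <<'E'
from h import *
np.set_printoptions(precision=3,suppress=True)
for c in('top','scene'):
    snap(c,c+'0.png');i=bot.camera_info(c);print(c,np.array(i['intrinsics']).tolist(),np.array(i['extrinsics']))
    for t in ['soap_insert','tin_insert','balm_insert','yellow_soap','silver_tin','yellow_balm_a','blue_soap','green_tin','green_balm']:
        r=bot.spot_point(c,t)
        for d in r[:3]: print(t,round(d['conf'],2),np.array(d['pixel']).round(1),world(c,*d['pixel'],0.003 if 'insert' in t else 0))
print(bot.read_state())
E
```

```text
top [[454.32308481703683, 0.0, 289.23160114724783], [0.0, 454.32308481703683, 207.82909853974203], [0.0, 0.0, 1.0]] [[-0.005 -0.98   0.199  0.362]
 [-1.     0.005 -0.001 -0.305]
 [ 0.    -0.199 -0.98   0.876]
 [ 0.     0.     0.     1.   ]]
soap_insert 0.89 [156.7 193.8] [ 0.645 -0.115  0.003]
tin_insert 0.95 [242.1 205.6] [ 0.473 -0.144  0.003]
balm_insert 0.89 [200.8 199.1] [ 0.555 -0.129  0.003]
yellow_soap 0.92 [284.7 321.9] [ 0.391 -0.368  0.   ]
silver_tin 0.85 [309.6 260. ] [ 0.345 -0.25   0.   ]
yellow_balm_a 0.53 [210.9 322.8] [ 0.534 -0.372  0.   ]
blue_soap 0.71 [238.8 293.8] [ 0.479 -0.315  0.   ]
blue_soap 0.5 [208.2 319.8] [ 0.539 -0.366  0.   ]
green_balm 0.65 [175.  275.8] [ 0.607 -0.28   0.   ]
scene [[434.04197941238345, 0.0, 278.4641365632847], [0.0, 434.04197941238345, 208.6804461313769], [0.0, 0.0, 1.0]] [[-0.876 -0.244  0.416  0.169]
 [-0.482  0.417 -0.77   0.388]
 [ 0.014 -0.875 -0.483  0.479]
 [ 0.     0.     0.     1.   ]]
soap_insert 0.74 [254.1 182. ] [ 0.652 -0.123  0.003]
tin_insert 0.73 [276.4 273.9] [ 0.467 -0.15   0.003]
balm_insert 0.96 [267.9 224.5] [ 0.557 -0.127  0.003]
silver_tin 0.85 [271.7 362.2] [ 0.336 -0.245 -0.   ]
yellow_balm_a 0.82 [218.5 268.4] [ 0.58  -0.326  0.   ]
yellow_balm_a 0.68 [215.8 287.5] [ 0.549 -0.358  0.   ]
blue_soap 0.78 [236.9 308.3] [ 0.472 -0.302 -0.   ]
green_tin 0.68 [206.  333.7] [ 0.477 -0.452  0.   ]
green_balm 0.65 [226.5 241.9] [ 0.611 -0.268  0.   ]
{'time': 1.0, 'q': array([-1.187,  0.264,  1.604, -0.   ,  1.274, -0.037]), 'joint_vel': array([ 0.001, -0.   ,  0.   , -0.   ,  0.001,  0.   ]), 'joint_torque': array([  0.   , -51.508, -36.773,  -0.   ,   0.001,   0.   ]), 'tool_pos': array([ 0.276, -0.616,  0.231]), 'tcp_rot': array([ 3.072,  0.656, -0.   ]), 'wrist_force': array([-0.446,  0.257, -0.707]), 'torque': array([-0.047,  0.01 ,  0.011]), 'grip_force': 0.0, 'width': 1.0019406382615423}
```

View pics/top0.png

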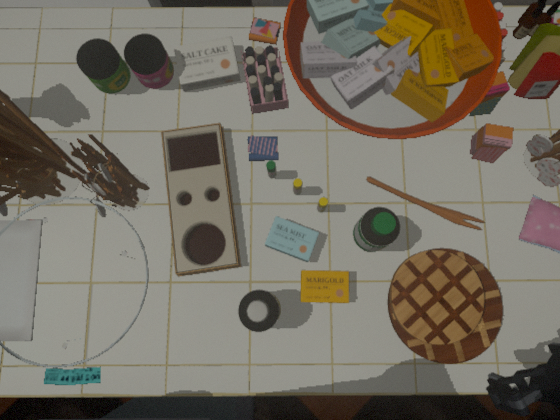

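View pics/scene0.png

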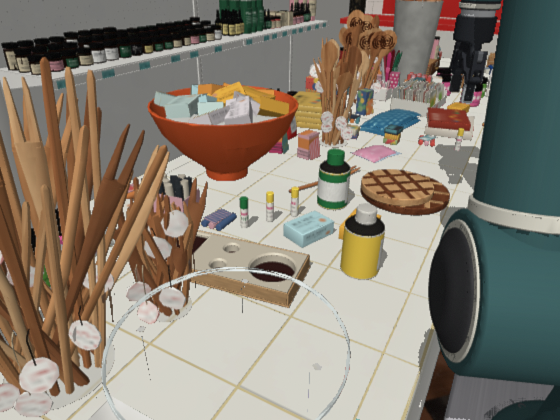

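The top view shows the box at (200,200): soap recess at (193,152) (col,row), balm holes (184,198) and (212,194), and tin recess (204,243). The yellow soap is at (325,286), the silver tin (259,311), the yellow balms (298,186) and (323,204). The look-alikes are the blue soap (293,238), green tin (377,228) and green balm (271,168).

```bash
python3 - <<'E'
from h import *
np.set_printoptions(precision=4,suppress=True)
im=snap('top');hsv=cv2.cvtColor(im,cv2.COLOR_RGB2HSV)
def comp(mask,rc,name):
    n,l,s,c=cv2.connectedComponentsWithStats(mask.astype(np.uint8)); k=l[rc]; m=l==k
    print(name,k,s[k]); return m
def wr(m,z):
    ys,xs=np.nonzero(m); return np.array([world('top',y,x,z)[:2] for y,x in zip(ys,xs)])
def rect(m,z,name):
    P=wr(m,z).astype(np.float32); r=cv2.minAreaRect(P); print(name,'cen',np.array(r[0]),'size',np.array(r[1]),'ang',r[2],'mean',P.mean(0))
H,S,V=[hsv[...,i].astype(int) for i in range(3)]
for rc in [(286,325),(186,298),(204,323),(168,271),(152,193),(198,184),(194,212),(243,204),(311,259),(228,383),(226,300),(160,180),(175,200)]: print(rc,hsv[rc])
yel=(H>15)&(H<35)&(S>120)&(V>90)
rect(comp(yel,(286,325),'ysoap'),.03,'ysoap')
for rc in[(186,298),(204,323)]: rect(comp(yel,rc,'yb'),.067,'yb')
rect(comp((H>50)&(H<90)&(S>90),(168,271),'gb'),.068,'gb')
dark=V<90
for rc,z in[((152,193),.027),((198,184),.027),((194,212),.027),((243,204),.027)]: rect(comp(dark,rc,'rec'),z,'rec')
rect(comp((V>110)&(S<60),(311,259),'cap'),.128,'cap')
for t in ['blue_soap','green_tin','silver_tin','soap_insert','tin_insert','balm_insert']:
    z={'blue_soap':.03,'green_tin':.129,'silver_tin':.128}.get(t,.027)
    for d in bot.regions_of('top',t)[:2]: print(d['conf'],np.array(d['box']));rect(d['pixels'],z,t)
cv2.imwrite('pics/crop.png',cv2.resize(cv2.cvtColor(im[110:340,150:410],cv2.COLOR_RGB2BGR),None,fx=2.6,fy=2.6,interpolation=cv2.INTER_CUBIC))
E
```

```text
(286, 325) [ 21 197 136]
(186, 298) [ 25 173 128]
(204, 323) [ 26 207 153]
(168, 271) [ 66 116  92]
(152, 193) [14 64 52]
(198, 184) [22 72 53]
(194, 212) [15 73 56]
(243, 204) [10 77 60]
(311, 259) [ 24  19 135]
(228, 383) [ 67 125  92]
(226, 300) [ 89  43 138]
(160, 180) [14 80 54]
(175, 200) [ 23  43 130]
ysoap 23 [ 301  270   48   33 1484]
ysoap cen [ 0.3874 -0.3699] size [0.0868 0.0569] ang 88.37364959716797 mean [ 0.3875 -0.3698]
yb 12 [294 179   8   9  62]
yb cen [ 0.5732 -0.3214] size [0.0129 0.0152] ang 89.60672760009766 mean [ 0.5734 -0.3209]
yb 14 [319 197   9  10  70]
yb cen [ 0.5382 -0.3676] size [0.0146 0.0168] ang 88.97862243652344 mean [ 0.5378 -0.3673]
gb 15 [267 161   8   8  52]
gb cen [ 0.6085 -0.2718] size [0.0135 0.013 ] ang 0.10915329307317734 mean [ 0.6078 -0.2717]
rec 91 [ 167  132   53   39 1658]Traceback (most recent call last):
  File "<stdin>", line 18, in <module>
  File "<stdin>", line 10, in rect
  File "<stdin>", line 8, in wr
  File "h.py", line 8, in world
    i=bot.camera_info(cam);K=np.array(i['intrinsics']);T=np.array(i['extrinsics'])
ValueError: time passes only in moves, steps and waits
```

```bash
sed -i 's/^import numpy.*/import numpy as np, cv2, functools/; s/bot.camera_info(cam)/info(cam)/g' h.py; cat >> h.py <<'E'
@functools.lru_cache(None)
def info(cam): return bot.camera_info(cam)
def wr(m,z,cam='top'):
    ys,xs=np.nonzero(m); return np.array([world(cam,y,x,z)[:2] for y,x in zip(ys,xs)])
def rect(m,z,name,cam='top'):
    P=wr(m,z,cam).astype(np.float32); r=cv2.minAreaRect(P); print(name,'cen',np.array(r[0]).round(4),'size',np.array(r[1]).round(4),'ang',round(r[2],1),'mean',P.mean(0).round(4))
def comp(mask,rc):
    l=cv2.connectedComponents(mask.astype(np.uint8))[1]; return l==l[rc]
E
python3 - <<'E'
from h import *
im=snap('top');hsv=cv2.cvtColor(im,cv2.COLOR_RGB2HSV)
H,S,V=[hsv[...,i].astype(int) for i in range(3)]
dark=V<85
for rc in[(152,193),(198,184),(194,212),(243,204)]: rect(comp(dark,rc),.027,'rec')
rect(comp((V>100)&(S<60),(311,259)),.128,'cap')
for t in ['blue_soap','green_tin','silver_tin','soap_insert','tin_insert','balm_insert']:
    z={'blue_soap':.03,'green_tin':.129,'silver_tin':.128}.get(t,.027)
    for d in bot.regions_of('top',t)[:2]: print(round(d['conf'],2),np.array(d['box']));rect(d['pixels'],z,t)
cv2.imwrite('pics/crop.png',cv2.resize(cv2.cvtColor(im[110:340,150:410],cv2.COLOR_RGB2BGR),None,fx=2.6,fy=2.6,interpolation=cv2.INTER_CUBIC))
print(bot.read_state()['time'])
E
```

```text
rec cen [ 0.6496 -0.118 ] size [0.0675 0.0984] ang 8.2 mean [ 0.6492 -0.1183]
rec cen [ 0.5541 -0.1048] size [0.0238 0.0255] ang 46.9 mean [ 0.5547 -0.1048]
rec cen [ 0.5627 -0.1581] size [0.0253 0.0243] ang 45.1 mean [ 0.5625 -0.1579]
rec cen [ 0.4677 -0.1449] size [0.0773 0.0773] ang 89.7 mean [ 0.4676 -0.1451]
cap cen [ 0.3457 -0.2526] size [0.0314 0.0305] ang 0.3 mean [ 0.346  -0.2528]
0.62 [262.9 216.3 316.1 263.1]
blue_soap cen [ 0.476  -0.3095] size [0.0895 0.0614] ang 70.1 mean [ 0.4755 -0.3096]
0.79 [351.  206.4 401.  251.1]
green_tin cen [ 0.478 -0.45 ] size [0.0673 0.082 ] ang 43.6 mean [ 0.478  -0.4502]
0.91 [236.9 288.7 282.1 332.7]
silver_tin cen [ 0.3482 -0.2566] size [0.0667 0.0658] ang 45.4 mean [ 0.3475 -0.2567]
0.7 [162.9 128.1 226.5 175.6]
soap_insert cen [ 0.6518 -0.1191] size [0.091  0.1107] ang 8.3 mean [ 0.6512 -0.1191]
0.74 [174.5 214.2 237.6 273. ]
tin_insert cen [ 0.4688 -0.1459] size [0.0928 0.1109] ang 8.6 mean [ 0.468  -0.1456]
0.58 [164.2 170.6 231.8 223.1]
balm_insert cen [ 0.5606 -0.1326] size [0.0951 0.1146] ang 8.2 mean [ 0.5601 -0.1327]
1.4
```

View pics/crop.png

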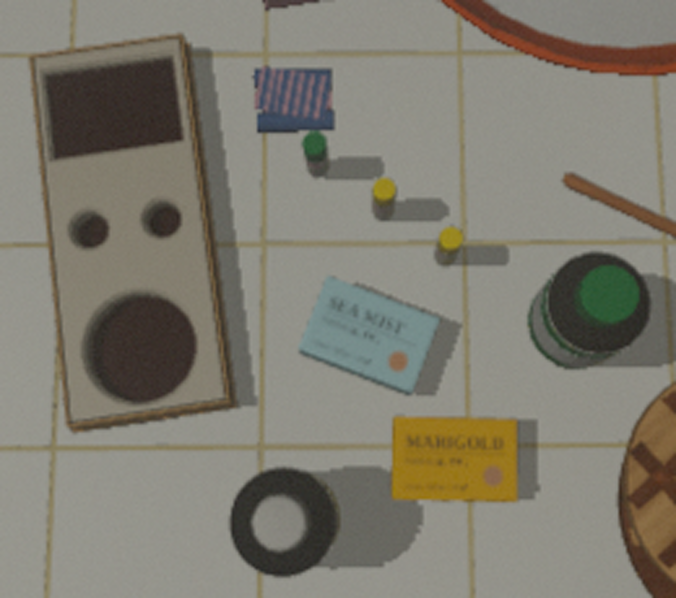

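The crop confirms the layout: soap recess at top, balm holes in the middle, tin recess at the bottom, and the blue soap's near corner just above the yellow soap. I also need the height and position of the clear ring and the twigs to the left of the box.

```bash
python3 - <<'E'
from h import *
for z in (0,.05,.1,.15,.2,.25,.3):
    a=world('top',280,60,z)[:2];b=world('scene',348,228,z)[:2];r=world('top',275,148,z)[:2];s=world('scene',268,238,z)[:2]
    print(z,'ctr',a.round(3),b.round(3),'right edge',r.round(3),s.round(3),'twig',world('top',190,148,z)[:2].round(3), world('top',140,120,z)[:2].round(3),'scene twig tip/right',world('scene',185,200,z)[:2].round(3),world('scene',290,200,z)[:2].round(3))
im=cv2.cvtColor(bot.read_camera('scene'),cv2.COLOR_RGB2BGR)
cv2.imwrite('pics/s1.png',cv2.resize(im[150:420,80:400],None,fx=2.2,fy=2.2,interpolation=cv2.INTER_CUBIC))
E
```

```text
0 ctr [0.402 0.131] [0.444 0.025] right edge [ 0.411 -0.036] [ 0.538 -0.142] twig [ 0.578 -0.026] [0.682 0.036] scene twig tip/right [ 0.812 -0.385] [ 0.559 -0.058]
0.05 ctr [0.4   0.106] [0.416 0.063] right edge [ 0.408 -0.051] [ 0.499 -0.087] twig [ 0.565 -0.042] [0.664 0.017] scene twig tip/right [ 0.745 -0.304] [ 0.519 -0.012]
0.1 ctr [0.398 0.081] [0.387 0.1  ] right edge [ 0.405 -0.067] [ 0.461 -0.032] twig [ 0.553 -0.058] [ 0.646 -0.003] scene twig tip/right [ 0.678 -0.223] [0.478 0.035]
0.15 ctr [0.395 0.056] [0.358 0.138] right edge [ 0.402 -0.082] [0.422 0.024] twig [ 0.541 -0.074] [ 0.628 -0.022] scene twig tip/right [ 0.611 -0.143] [0.437 0.081]
0.2 ctr [0.393 0.032] [0.33  0.176] right edge [ 0.4   -0.097] [0.384 0.079] twig [ 0.529 -0.09 ] [ 0.609 -0.042] scene twig tip/right [ 0.544 -0.062] [0.397 0.128]
0.25 ctr [0.391 0.007] [0.301 0.214] right edge [ 0.397 -0.113] [0.346 0.134] twig [ 0.516 -0.106] [ 0.591 -0.061] scene twig tip/right [0.477 0.018] [0.356 0.174]
0.3 ctr [ 0.389 -0.018] [0.272 0.252] right edge [ 0.394 -0.128] [0.307 0.19 ] twig [ 0.504 -0.122] [ 0.573 -0.081] scene twig tip/right [0.41  0.099] [0.315 0.221]
```

View pics/s1.png

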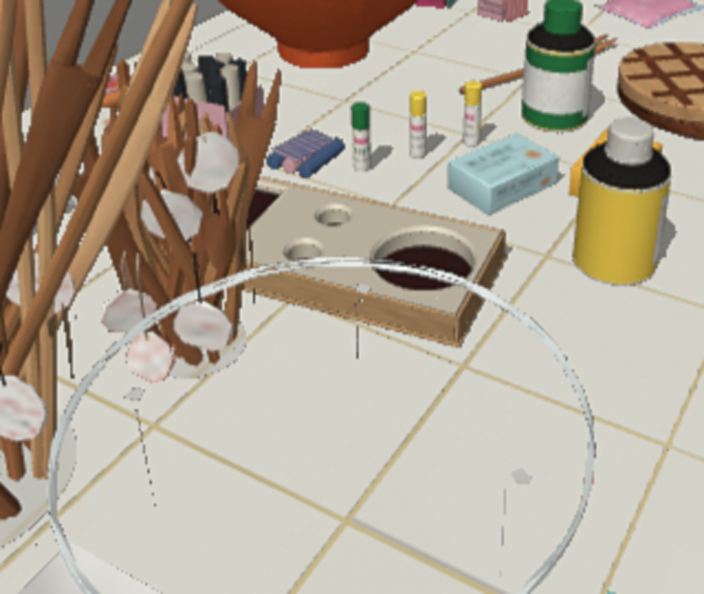

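```bash
python3 - <<'E'
from h import *
im=cv2.cvtColor(bot.read_camera('top'),cv2.COLOR_RGB2BGR)
cv2.imwrite('pics/t2.png',cv2.resize(im[90:240,0:230],None,fx=3.4,fy=3.4,interpolation=cv2.INTER_CUBIC))
print(world('scene',312,171,0))
for p in [(.555,-.105,.1),(.555,-.105,.2),(.555,-.105,.3)]: print(p,pix('top',p),pix('scene',p))
E
```

```text
[0.56566708 0.00748293 0.        ]
(0.555, -0.105, 0.1) [174.74390824 188.8555739 ] [215.04487611 228.00367293]
(0.555, -0.105, 0.2) [158.74552929 173.27181484] [211.42716489 173.08432243]
(0.555, -0.105, 0.3) [137.54025156 152.61610089] [207.25155067 109.69561989]
```

View pics/t2.png

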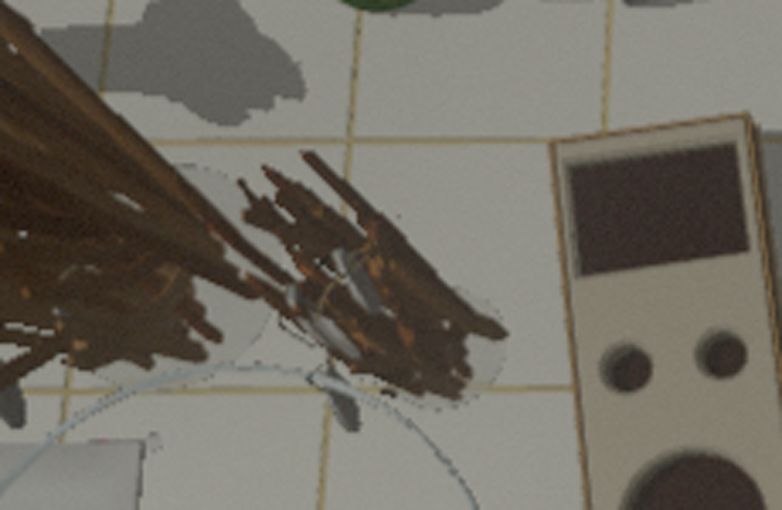

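The rows are not in the units I measure in: shifts go in shares of 62.5 mm and turns go in shares of 2 rad. I convert before sending: -0.187 rad is -0.0935.

```bash
cat > go.py <<'E'
import sys
from h import *
from scipy.spatial.transform import Rotation as R
s=bot.read_state();M=R.from_rotvec(s['tcp_rot']).as_matrix();p=np.array(s['tool_pos'])
t=np.array([float(a) for a in sys.argv[1:4]])
print('t',round(s['time'],2),'pos',p.round(4),'psi',round(np.arctan2(M[1,0],M[0,0]),4),'F',np.round(s['wrist_force'],1),'w',round(s['width'],3),'grip',round(s['grip_force'],1),'tool delta',(M.T@(t-p)).round(4),'z axis',M[:,2].round(3))
E
python3 -m jog '[0,0,0,-0.0935,0,0,0,-0.0935,0,0,0,-0.0935,0,0,0,-0.0935,0,0,0,-0.0935]' 0.88
python3 -m jog '[0,0,0,-0.0935,0.7904,0.336,0,0,0.7904,0.336,0,0,0.7904,0.336,0,0,0.7904,0.336,0,0]'
python3 -m jog '[0.7904,0.336,0,0,0,0,0,0]'
python3 go.py .3875 -.3725 .009
```

```text
time: 2.12
tool_pos: [0.2757, -0.6161, 0.2313]
tcp_rot: [2.441, 1.978, 0.0]
wrist_force: [-0.2, -0.0, -0.3]
width: 0.879
grip_force: 0.0
time: 2.75
tool_pos: [0.3658, -0.4195, 0.2315]
tcp_rot: [2.252, 2.189, 0.0]
wrist_force: [0.3, 0.5, 0.6]
width: 0.883
grip_force: 0.0
time: 3.0
tool_pos: [0.3888, -0.3692, 0.2315]
tcp_rot: [-2.247, -2.195, -0.001]
wrist_force: [-0.2, -0.7, 0.3]
width: 0.883
grip_force: 0.0
t 3.0 pos [ 0.3888 -0.3692  0.2315] psi 1.5472 F [-0.2 -0.7  0.3] w 0.883 grip 0.0 tool delta [-0.0035 -0.0013  0.2225] z axis [ 0.001  0.001 -1.   ]
```

In the tool's units: 0.06 m is 0.96, 0.05 m is 0.8.

```bash
python3 -m jog '[-0.048,-0.016,0.96,0,0,0,0.96,0,0,0,0.8,0,0,0,0.48,0,0,0,0,0]' >/dev/null
python3 -m jog '[0,0,0.192,0,0,0,0.16,0,0,0,0,0]' >/dev/null; python3 go.py .3875 -.3725 .009
python3 -m jog '[0,0,0,0,0,0,0,0,0,0,0,0,0,0,0,0,0,0,0,0]' 0.0 40
python3 go.py .3875 -.3725 .16
```

```text
t 4.0 pos [ 0.3864 -0.3751  0.0092] psi 1.5428 F [-0.1  0.3  0.7] w 0.882 grip 0.0 tool delta [0.0026 0.001  0.0002] z axis [-0.  0. -1.]
time: 4.62
tool_pos: [0.3871, -0.3757, 0.0101]
tcp_rot: [2.251, 2.189, -0.0]
wrist_force: [0.3, 0.3, 5.5]
width: 0.667
grip_force: 44.6
t 4.62 pos [ 0.3871 -0.3757  0.0101] psi 1.5429 F [0.3 0.3 5.5] w 0.667 grip 44.6 tool delta [ 0.003   0.0005 -0.1499] z axis [ 0.001 -0.001 -1.   ]
```

In the tool's units: -0.06 m is -0.96, -0.03 m is -0.48, -0.173 rad is -0.0865.

```bash
python3 -m jog '[0,0,-0.48,0,0,0,-0.96,0,0,0,-0.96,0,0,0,0,-0.0865,0,0,0,0]'
python3 go.py .6508 -.124 .16
```

```text
time: 5.25
tool_pos: [0.3864, -0.375, 0.1596]
tcp_rot: [2.056, 2.374, -0.0]
wrist_force: [1.1, -0.2, -1.8]
width: 0.668
grip_force: 43.9
t 5.25 pos [ 0.3864 -0.375   0.1596] psi 1.7141 F [ 1.1 -0.2 -1.8] w 0.668 grip 43.9 tool delta [ 0.2106  0.2975 -0.0004] z axis [ 0. -0. -1.]
```

In the tool's units: 0.0425 m is 0.68, 0.03 m is 0.48.

```bash
python3 -m jog '[0.48,0.68,0,0,0.48,0.68,0,0,0.48,0.68,0,0,0.48,0.68,0,0,0.48,0.68,0,0]' >/dev/null
python3 -m jog '[0.48,0.68,0,0,0.48,0.68,0,0,0,0,0.8,0,0,0,0.64,0,0,0,0,0]'
python3 go.py .6508 -.124 .029
python3 - <<'E'
from h import *
im=snap('scene');cv2.imwrite('pics/s3.png',cv2.resize(cv2.cvtColor(im[130:330,100:340],cv2.COLOR_RGB2BGR),None,fx=3,fy=3))
E
```

```text
time: 6.5
tool_pos: [0.645, -0.1228, 0.0624]
tcp_rot: [-2.049, -2.365, 0.01]
wrist_force: [-0.1, -0.5, -1.4]
width: 0.668
grip_force: 43.8
t 6.5 pos [ 0.645  -0.1228  0.0624] psi 1.7136 F [-0.1 -0.5 -1.4] w 0.668 grip 43.8 tool delta [-0.0022  0.006   0.0333] z axis [-0.013  0.003 -1.   ]
```

View pics/s3.png

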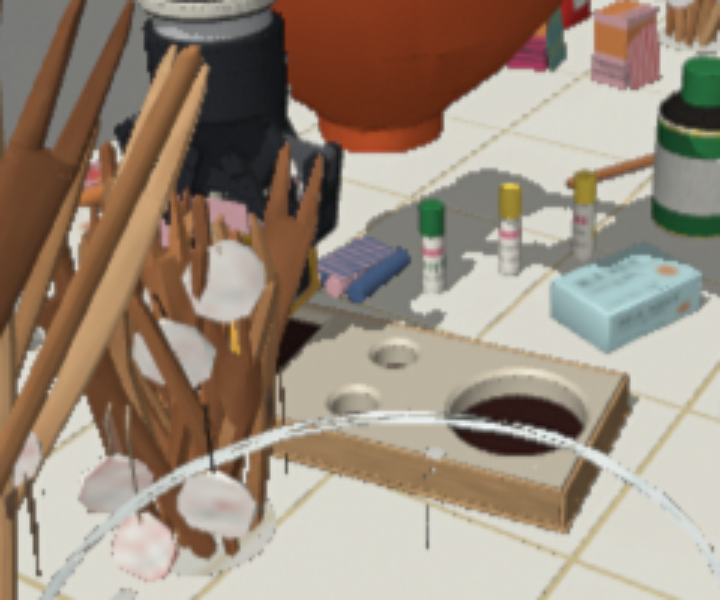

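The soap hangs over its recess, mostly hidden by the twigs; nothing else has been disturbed. Next I let the arm settle and correct before lowering.

In the tool's units: 0.003 m is 0.048, -0.001 m is -0.016.

```bash
python3 -m jog '[-0.016,0.048,0,0,0,0,0,0]' >/dev/null
python3 go.py .6508 -.124 .029
```

```text
t 6.8 pos [ 0.6557 -0.1256  0.0719] psi 1.7149 F [ 0.6  0.4 -0.3] w 0.664 grip 43.8 tool delta [ 0.0024 -0.0048  0.0429] z axis [ 0.004 -0.001 -1.   ]
```

```bash
python3 -m jog '[0,0,0,0,0,0,0,0,0,0,0,0]' >/dev/null
python3 go.py .6508 -.124 .029
```

```text
t 7.17 pos [ 0.6537 -0.1249  0.0696] psi 1.7157 F [-0.7  0.7 -1.2] w 0.669 grip 43.8 tool delta [ 0.0013 -0.0028  0.0406] z axis [ 0. -0. -1.]
```

In the tool's units: 0.02 m is 0.32, 0.01 m is 0.16.

```bash
python3 -m jog '[0.016,-0.048,0.32,0,0,0,0.16,0,0,0,0,0,0,0,0,0]' >/dev/null; python3 go.py .6508 -.124 .029
python3 -m jog '[0,0,0.08,0,0,0,0.08,0,0,0,0,0]' >/dev/null; python3 go.py .6508 -.124 .029
```

```text
t 7.67 pos [ 0.6505 -0.1243  0.039 ] psi 1.7158 F [ 0.7 -0.2  0.5] w 0.665 grip 43.9 tool delta [0.0003 0.0003 0.01  ] z axis [-0.  0. -1.]
t 8.05 pos [ 0.6508 -0.1244  0.0293] psi 1.7158 F [ 0.3 -0.1 -1.5] w 0.666 grip 43.9 tool delta [0.0003 0.0001 0.0003] z axis [ 0. -0. -1.]
```

In the tool's units: 0.001 m is 0.016.

```bash
python3 -m jog '[0,0,0.016,0,0,0,0,0]'|grep force
python3 -m jog '[0,0,0,0,0,0,0,0,0,0,0,0]' 0.88 | grep -E "force|width"
python3 -m jog '[0,0,-0.32,0,0,0,-0.96,0,0,0,-0.96,0,0,0,0,0,0,0,0,0]' >/dev/null;python3 go.py .5734 -.321 .13
```

```text
wrist_force: [-2.4, 0.6, 5.4]
grip_force: 44.4
wrist_force: [-0.6, -0.1, 0.3]
width: 0.881
grip_force: 0.0
t 9.3 pos [ 0.6508 -0.1244  0.1698] psi 1.7158 F [-0.7 -0.2 -0.5] w 0.88 grip 0.0 tool delta [-0.1833 -0.1051  0.0397] z axis [ 0.002 -0.    -1.   ]
```

In the tool's units: -0.0458 m is -0.7328, 0.03 m is 0.48.

```bash
python3 -m jog '[-0.7328,-0.416,0,0,-0.7328,-0.416,0,0,-0.7328,-0.416,0,0,-0.7328,-0.416,0.48,0,0,0,0,0]' 0.45 >/dev/null
python3 -m jog '[0,0,0,0,0,0,0,0,0,0,0,0]' >/dev/null; python3 go.py .5743 -.321 .032
python3 - <<'E'
from h import *
im=snap('scene');cv2.imwrite('pics/s4.png',cv2.resize(cv2.cvtColor(im[130:330,150:390],cv2.COLOR_RGB2BGR),None,fx=3,fy=3))
snap('top','t4.png')
E
```

```text
t 10.3 pos [ 0.5751 -0.3196  0.1389] psi 1.7177 F [ 0.3 -0.4 -0.2] w 0.452 grip 0.0 tool delta [-0.0012 -0.001   0.1069] z axis [ 0.001 -0.    -1.   ]
```

View pics/s4.png

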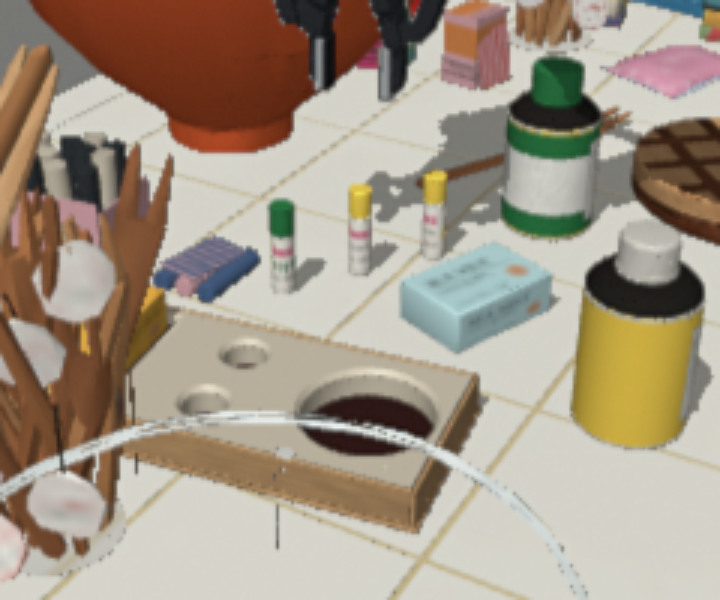

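View pics/t4.png

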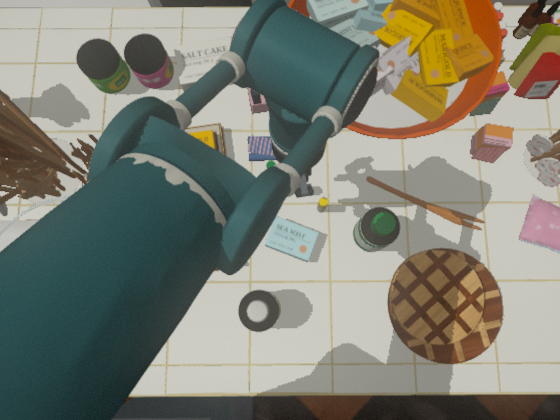

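The soap is in its recess (crop (150,320)). The fingers straddle the first yellow balm (crop column 358) with the other balms clear of them.

In the tool's units: 0.05 m is 0.8, 0.04 m is 0.64.

```bash
python3 -m jog '[-0.016,-0.016,0.8,0,0,0,0.64,0,0,0,0.272,0,0,0,0,0,0,0,0,0]' >/dev/null; python3 go.py .5743 -.321 .032
python3 -m jog '[0,0,0,0,0,0,0,0,0,0,0,0,0,0,0,0,0,0,0,0]' 0.0 20;python3 go.py .5743 -.321 .13
```

```text
t 11.03 pos [ 0.5748 -0.3226  0.0333] psi 1.716 F [-0.  -0.2  1.4] w 0.446 grip 0.0 tool delta [ 0.0016 -0.0003  0.0013] z axis [ 0.003 -0.002 -1.   ]
time: 11.65
tool_pos: [0.5746, -0.3226, 0.0334]
tcp_rot: [2.053, 2.374, 0.001]
wrist_force: [-0.9, -0.1, 5.6]
width: 0.189
grip_force: 20.2
t 11.65 pos [ 0.5746 -0.3226  0.0334] psi 1.7157 F [-0.9 -0.1  5.6] w 0.189 grip 20.2 tool delta [ 0.0015  0.0002 -0.0966] z axis [ 0.003 -0.002 -1.   ]
```

```bash
python3 -m jog '[0,0,-0.48,0,0,0,-0.96,0,0,0,0,0,0,0,0,0]' >/dev/null; python3 go.py .555 -.106 .0424
```

```text
t 12.15 pos [ 0.5733 -0.3218  0.1217] psi 1.7157 F [-1.   0.1 -0.5] w 0.185 grip 19.8 tool delta [0.2162 0.013  0.0792] z axis [ 0.001 -0.    -1.   ]
```

In the tool's units: 0.054 m is 0.864, 0.004 m is 0.064.

```bash
python3 -m jog '[0.864,0.048,0,0,0.864,0.048,0,0,0.864,0.048,0,0,0.864,0.064,0,0,0,0,0,0]' >/dev/null; python3 -m jog '[0,0,0.32,0,0,0,0,0,0,0,0,0,0,0,0,0]' >/dev/null
python3 go.py .555 -.106 .0424
python3 - <<'E'
from h import *
im=snap('scene');cv2.imwrite('pics/s5.png',cv2.resize(cv2.cvtColor(im[150:300,130:310],cv2.COLOR_RGB2BGR),None,fx=4,fy=4))
E
```

```text
t 13.28 pos [ 0.5553 -0.1068  0.1017] psi 1.715 F [-0.5 -0.6 -1. ] w 0.187 grip 19.8 tool delta [ 0.0009 -0.0002  0.0593] z axis [ 0.001 -0.    -1.   ]
```

View pics/s5.png

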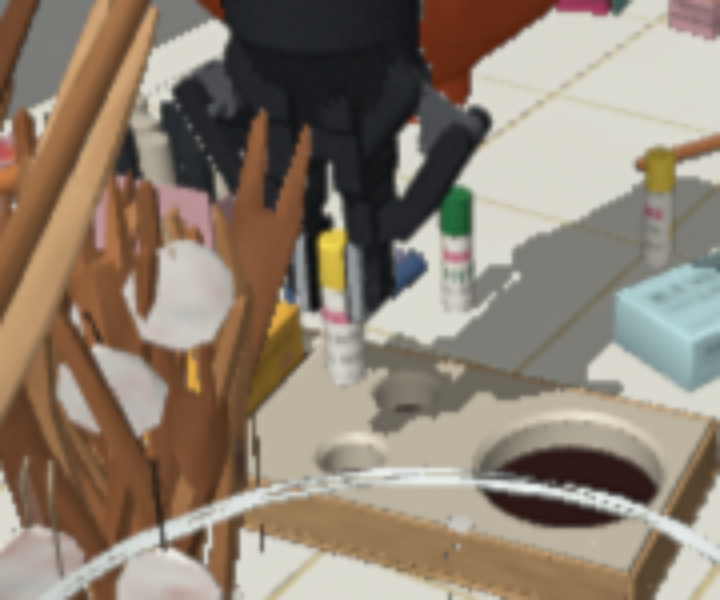

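The held balm hangs upright with its bottom at about scene pixel (216,245); I check that against the hole.

In the tool's units: 0.03 m is 0.48, 0.012 m is 0.192.

```bash
python3 - <<'E'
from h import *
print(world('scene',244,216.3,.068), pix('scene',(.555,-.105,.068)))
E
python3 -m jog '[0.016,0,0.48,0,0,0,0.192,0,0,0,0.08,0,0,0,0,0,0,0,0,0]' >/dev/null; python3 go.py .555 -.106 .0424
```

```text
[ 0.55481992 -0.10531894  0.068     ] [216.10259439 244.0605656 ]
t 13.95 pos [ 0.5556 -0.1054  0.0552] psi 1.7158 F [ 0.8 -0.5 -1. ] w 0.19 grip 19.8 tool delta [-0.0005 -0.0007  0.0128] z axis [ 0.002 -0.    -1.   ]
```

Well aligned; lowering the rest.

```bash
python3 -m jog '[0,0,0.112,0,0,0,0.08,0,0,0,0,0,0,0,0,0]' >/dev/null; python3 go.py .555 -.106 .0424
python3 -m jog '[0,0,0,0,0,0,0,0,0,0,0,0]' 0.42 >/dev/null
python3 -m jog '[0,0,-0.32,0,0,0,-0.96,0,0,0,-0.32,0,0,0,0,0,0,0,0,0]' >/dev/null;python3 go.py .539 -.3675 .13
python3 - <<'E'
from h import *
im=snap('scene')
for d in bot.spot_point('scene','yellow_balm_a'): print(round(d['conf'],2),world('scene',*d['pixel'],0).round(3),world('scene',*d['pixel'],.009).round(3))
E
```

```text
t 14.45 pos [ 0.5548 -0.1052  0.0421] psi 1.7158 F [-0.   0.7  1.2] w 0.189 grip 19.9 tool delta [-0.0009  0.0001 -0.0003] z axis [-0.  0. -1.]
t 15.45 pos [ 0.5537 -0.1049  0.1409] psi 1.7158 F [0.5 0.2 0.3] w 0.42 grip 0.0 tool delta [-0.2577 -0.0525  0.0108] z axis [-0.002  0.001 -1.   ]
0.52 [ 0.537 -0.358  0.   ] [ 0.53  -0.344  0.009]
```

In the tool's units: -0.0515 m is -0.824, -0.0105 m is -0.168.

```bash
python3 -m jog '[-0.824,-0.168,0,0,-0.824,-0.168,0,0,-0.824,-0.168,0,0,-0.824,-0.168,0,0,-0.824,-0.168,0,0]' >/dev/null
python3 -m jog '[0,0,0,0,0,0,0.48,0,0,0,0,0,0,0,0,0]' >/dev/null;python3 go.py .5385 -.367 .033
```

```text
t 16.68 pos [ 0.5399 -0.3665  0.1119] psi 1.7167 F [ 0.2 -0.6 -0.1] w 0.419 grip 0.0 tool delta [-0.0004 -0.0014  0.0789] z axis [-0.001  0.001 -1.   ]
```

In the tool's units: 0.04 m is 0.64, 0.025 m is 0.4.

```bash
python3 -m jog '[0,-0.016,0.64,0,0,0,0.4,0,0,0,0.208,0,0,0,0,0,0,0,0,0]' >/dev/null; python3 go.py .5385 -.367 .033
python3 -m jog '[0,0,0,0,0,0,0,0,0,0,0,0,0,0,0,0,0,0,0,0]' 0.0 20|grep -E "width|force"
python3 -m jog '[0,0,-0.48,0,0,0,-0.96,0,0,0,-0.32,0,0,0,0,0,0,0,0,0]' >/dev/null; python3 go.py .563 -.1585 .042
```

```text
t 17.3 pos [ 0.5402 -0.3684  0.0359] psi 1.716 F [-0.1  0.9  0.6] w 0.418 grip 0.0 tool delta [ 0.0016 -0.0015  0.0029] z axis [ 0.002 -0.002 -1.   ]
wrist_force: [-0.4, -0.6, 5.0]
width: 0.19
grip_force: 21.3
t 18.55 pos [ 0.5378 -0.3668  0.142 ] psi 1.7157 F [-0.5 -0.2 -0.3] w 0.186 grip 20.9 tool delta [0.2022 0.0553 0.1003] z axis [-0.003  0.002 -1.   ]
```

In the tool's units: 0.0505 m is 0.808, 0.0138 m is 0.2208.

```bash
python3 -m jog '[0.808,0.2208,0,0,0.808,0.2208,0,0,0.808,0.2208,0,0,0.808,0.2208,0,0,0,0,0,0]' >/dev/null; python3 -m jog '[0,0,0.64,0,0,0,0,0,0,0,0,0,0,0,0,0]' >/dev/null
python3 go.py .563 -.1585 .043
python3 - <<'E'
from h import *
im=snap('scene');cv2.imwrite('pics/s6.png',cv2.resize(cv2.cvtColor(im[150:300,130:310],cv2.COLOR_RGB2BGR),None,fx=4,fy=4))
p=pix('scene',(.563,-.1585,.068));print(p,(p-[130,150])*4)
E
```

```text
t 19.68 pos [ 0.5653 -0.1607  0.1055] psi 1.715 F [ 0.5  0.4 -1. ] w 0.185 grip 20.9 tool delta [ 0.0026 -0.0021  0.0625] z axis [ 0.002 -0.001 -1.   ]
[230.05481198 228.59444151] [400.21924792 314.37776605]
```

View pics/s6.png

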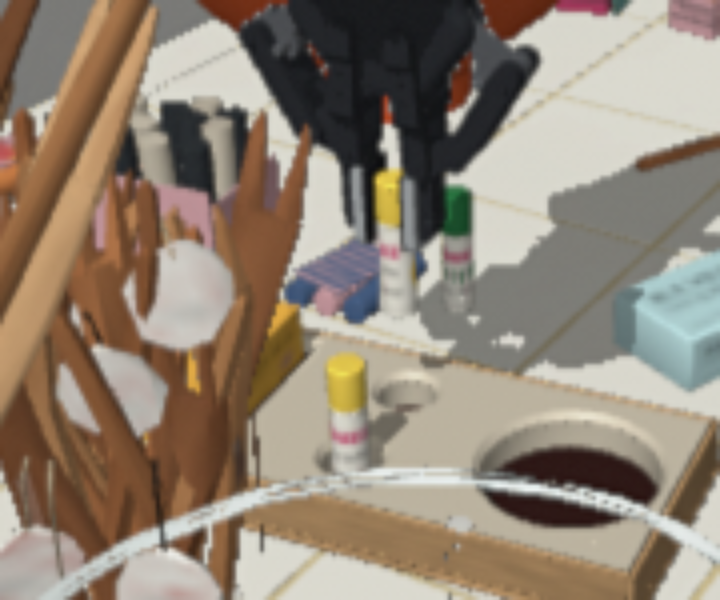

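The first balm stands in the left hole (348,420). The held one (397,312) is over the right hole after a 2 mm correction.

In the tool's units: 0.025 m is 0.4, -0.002 m is -0.032.

```bash
python3 -m jog '[0.032,-0.032,0.4,0,0,0,0.24,0,0,0,0.08,0,0,0,0,0,0,0,0,0]' >/dev/null; python3 go.py .563 -.1585 .043

```

```text
t 20.35 pos [ 0.563  -0.1584  0.0601] psi 1.7158 F [ 0.3 -0.1 -0.6] w 0.186 grip 20.9 tool delta [-0.0001  0.      0.0171] z axis [ 0.001 -0.    -1.   ]
```

The rows are not in the units I measure in: shifts go in shares of 62.5 mm and turns go in shares of 2 rad. I convert before sending: 0.01 m is 0.16, 0.006 m is 0.096.

```bash
python3 -m jog '[0,0,0.16,0,0,0,0.096,0,0,0,0,0,0,0,0,0]' >/dev/null; python3 go.py .563 -.1585 .043
python3 -m jog '[0,0,0.016,0,0,0,0,0]' | grep wrist
python3 -m jog '[0,0,0,0,0,0,0,0,0,0,0,0]' 0.42 >/dev/null
python3 -m jog '[0,0,-0.32,0,0,0,-0.96,0,0,0,-0.96,0,0,0,0,0,0,0,0,0]' >/dev/null;python3 go.py .3463 -.2528 .2
```

```text
t 20.85 pos [ 0.5628 -0.1585  0.0441] psi 1.7159 F [-1.8 -0.3  6.4] w 0.192 grip 22.9 tool delta [-0.0001  0.0002  0.0011] z axis [ 0.001 -0.001 -1.   ]
wrist_force: [-3.5, -0.6, 12.0]
t 22.1 pos [ 0.5625 -0.1582  0.1836] psi 1.7158 F [-0.1 -0.3  0.1] w 0.42 grip 0.0 tool delta [-0.0623 -0.2275 -0.0167] z axis [ 0.002 -0.001 -1.   ]
```

In the tool's units: -0.0455 m is -0.728, -0.0125 m is -0.2.

```bash
python3 -m jog '[-0.2,-0.728,-0.16,0,-0.2,-0.728,-0.16,0,-0.2,-0.728,0,0,-0.2,-0.728,0,0,-0.1968,-0.728,0,0]' 0.7 >/dev/null
python3 -m jog '[0,0,0,0,0,0,0.64,0,0,0,0,0,0,0,0,0,0,0,0,0]' >/dev/null;python3 go.py .3463 -.2528 .107
python3 - <<'E'
from h import *
im=snap('scene');cv2.imwrite('pics/s7.png',cv2.resize(cv2.cvtColor(im[120:300,160:400],cv2.COLOR_RGB2BGR),None,fx=3,fy=3))
E
```

```text
t 23.35 pos [ 0.3472 -0.253   0.1635] psi 1.7165 F [-0.4 -0.2 -0.4] w 0.697 grip 0.0 tool delta [ 0.0004 -0.0009  0.0565] z axis [ 0.001 -0.001 -1.   ]
```

View pics/s7.png

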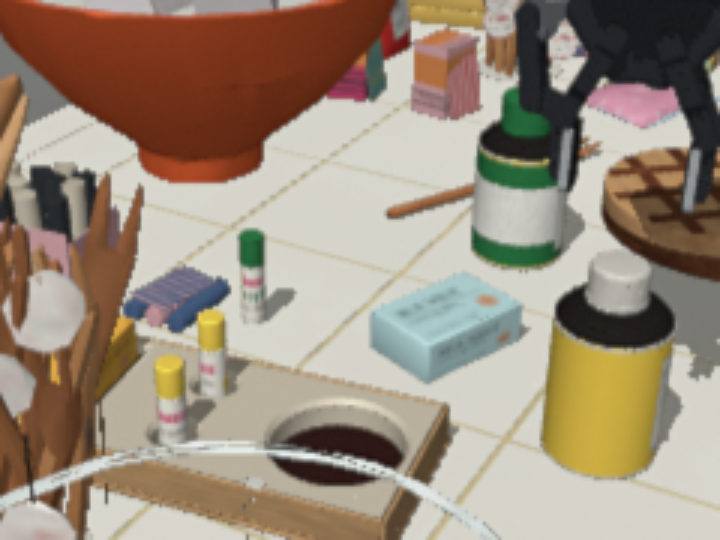

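Both balms stand in their holes (crop (171,400) and (211,355)). The fingers are centred over the silver cap (620,280).

In the tool's units: 0.03 m is 0.48, 0.02 m is 0.32.

```bash
python3 -m jog '[0,-0.016,0.48,0,0,0,0.32,0,0,0,0.096,0,0,0,0,0,0,0,0,0]' >/dev/null; python3 go.py .3463 -.2528 .107
python3 -m jog '[0,0,0,0,0,0,0,0,0,0,0,0,0,0,0,0,0,0,0,0]' 0.0 50|grep -E "width|force";python3 go.py .3463 -.2528 .107
```

```text
t 24.02 pos [ 0.346  -0.2535  0.1075] psi 1.7158 F [-0.9 -0.1 -0.3] w 0.698 grip 0.0 tool delta [0.0006 0.0004 0.0005] z axis [ 0.002 -0.001 -1.   ]
wrist_force: [-1.5, 0.4, 6.5]
width: 0.415
grip_force: 49.9
t 24.65 pos [ 0.3457 -0.2534  0.1074] psi 1.7158 F [-1.5  0.4  6.5] w 0.415 grip 49.9 tool delta [0.0005 0.0007 0.0004] z axis [ 0.001 -0.001 -1.   ]
```

In the tool's units: -0.05 m is -0.8, -0.03 m is -0.48.

```bash
python3 -m jog '[0,0,-0.48,0,0,0,-0.8,0,0,0,-0.16,0,0,0,0,0,0,0,0,0]' >/dev/null; python3 go.py .468 -.145 .1164
```

```text
t 25.27 pos [ 0.3439 -0.2518  0.1941] psi 1.7158 F [-0.8 -0.3 -2.5] w 0.417 grip 50.6 tool delta [0.0875 0.1384 0.0776] z axis [-0.003  0.002 -1.   ]
```

In the tool's units: 0.0342 m is 0.5472, 0.0222 m is 0.3552.

```bash
python3 -m jog '[0.3552,0.5472,0,0,0.3552,0.5472,0,0,0.3552,0.5472,0,0,0.3552,0.5472,0,0,0,0,0,0]' >/dev/null; python3 -m jog '[0,0,0.48,0,0,0,0,0,0,0,0,0,0,0,0,0,0,0,0,0]' >/dev/null
python3 go.py .468 -.145 .1164
python3 - <<'E'
from h import *
im=snap('scene');cv2.imwrite('pics/s8.png',cv2.resize(cv2.cvtColor(im[150:300,170:350],cv2.COLOR_RGB2BGR),None,fx=4,fy=4))
for y in(.035,-.035):
  p=pix('scene',(.468+.63*.0001,-.145,.056));
print((p-[170,150])*4)
c=[(.468+.035*np.cos(a),-.145+.035*np.sin(a),.056) for a in np.linspace(0,6.28,60)]
q=np.array([pix('scene',x) for x in c]);print('expected bottom ellipse cols',(q[:,0].min()-170)*4,(q[:,0].max()-170)*4,'low row',(q[:,1].max()-150)*4)
E
```

```text
t 26.52 pos [ 0.4681 -0.1456  0.1673] psi 1.7154 F [ 0.1  1.  -1.9] w 0.413 grip 51.0 tool delta [ 0.0007 -0.0001  0.0509] z axis [ 0.002 -0.001 -1.   ]
[408.35366977 411.42883708]
expected bottom ellipse cols 326.1419174760697 490.7068368342084 low row 460.5380482576213
```

View pics/s8.png

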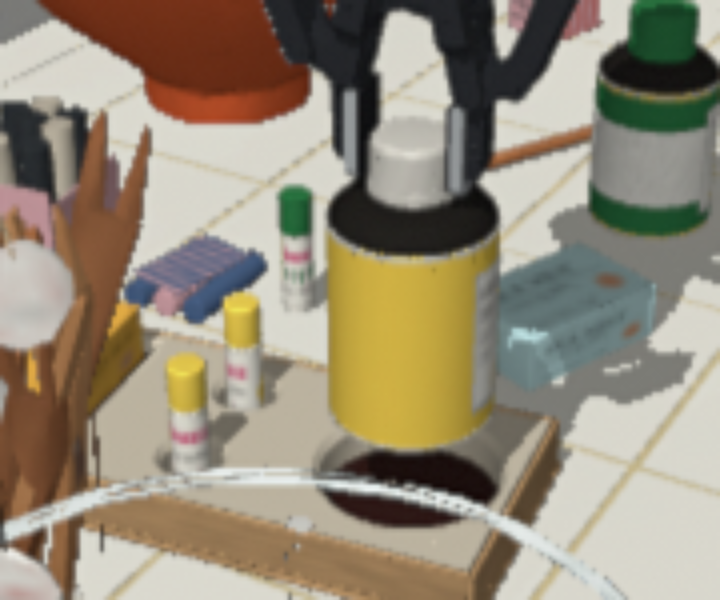

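The tin hangs upright above its recess (bottom at crop columns 330–497, row 448), about 1–2 mm off in -x. I nudge it and lower.

In the tool's units: 0.02 m is 0.32, 0.001 m is 0.016.

```bash
python3 -m jog '[0,0.016,0.32,0,0,0,0.16,0,0,0,0.08,0,0,0,0,0,0,0,0,0]' >/dev/null; python3 go.py .469 -.145 .1164
python3 -m jog '[0,0,0.112,0,0,0,0.08,0,0,0,0,0,0,0,0,0]'  | grep wrist; python3 go.py .469 -.145 .1164
```

```text
t 27.2 pos [ 0.4691 -0.1452  0.1318] psi 1.7158 F [-0.2  0.6 -2.7] w 0.413 grip 51.1 tool delta [ 0.0002 -0.      0.0154] z axis [ 0.001 -0.    -1.   ]
wrist_force: [0.0, -0.6, -0.9]
t 27.7 pos [ 0.4686 -0.145   0.1192] psi 1.7158 F [ 0.  -0.6 -0.9] w 0.412 grip 51.1 tool delta [-0.      0.0004  0.0028] z axis [-0.  0. -1.]
```

In the tool's units: 0.002 m is 0.032, 0.001 m is 0.016.

```bash
python3 -m jog '[0,0,0.032,0,0,0,0.016,0,0,0,0,0,0,0,0,0]'  | grep -E "wrist|pos"
python3 -m jog '[0,0,0,0,0,0,0,0,0,0,0,0]' 0.75 >/dev/null
python3 -m jog '[0,0,-0.32,0,0,0,-0.8,0,0,0,-0.8,0,0,0,0,0]' >/dev/null
python3 -m jog '[-0.76,-0.48,0,0,-0.76,-0.48,0,0,-0.76,-0.48,0,0,-0.76,-0.48,0,0,-0.76,-0.48,0,0]' >/dev/null
python3 -m jog '[-0.76,-0.32,0,0,-0.76,-0.32,0,0,-0.76,0,0,0,0,0,0,0,0,0,0,0]' | grep -E "time|pos"
python3 - <<'E'
from h import *
im=snap('top','t9.png');hsv=cv2.cvtColor(im,cv2.COLOR_RGB2HSV);H,S,V=[hsv[...,i].astype(int) for i in range(3)]
l=cv2.connectedComponentsWithStats(((H>15)&(H<35)&(S>120)&(V>90)).astype(np.uint8))
for k in range(1,l[0]):
    x,y,w,h,a=l[2][k]
    if 150<x<350 and 120<y<340 and a>30: rect(l[1]==k,.049 if a>500 else .076,'yel%d %s'%(a,(x,y)))
for t,z in [('blue_soap',.03),('green_tin',.129),('silver_tin',.137)]:
    for d in bot.regions_of('top',t)[:1]: rect(d['pixels'],z,t)
m=(H>50)&(H<90)&(S>90)
if m[168,271]: rect(comp(m,(168,271)),.068,'gb')
for n,p in dict(soap=(.65,-.1185,.049),bl=(.555,-.105,.076),br=(.563,-.1585,.076),tin=(.468,-.145,.137)).items(): print(n,pix('top',p).round(1))
s=snap('scene');a=cv2.resize(cv2.cvtColor(im[110:330,150:330],cv2.COLOR_RGB2BGR),(400,489));b=cv2.resize(cv2.cvtColor(s[150:300,170:290],cv2.COLOR_RGB2BGR),(391,489))
cv2.imwrite('pics/f.png',np.hstack([a,b]))
E
```

```text
tool_pos: [0.4687, -0.1451, 0.1165]
wrist_force: [-1.2, -0.1, 0.9]
time: 30.32
tool_pos: [0.3351, -0.5475, 0.2347]
yel1338 (np.int32(167), np.int32(130)) cen [ 0.6501 -0.119 ] size [0.0589 0.0883] ang 8.4 mean [ 0.65   -0.1184]
yel67 (np.int32(203), np.int32(184)) cen [ 0.5623 -0.1571] size [0.0147 0.0149] ang 89.7 mean [ 0.5624 -0.1572]
yel64 (np.int32(173), np.int32(188)) cen [ 0.5546 -0.1036] size [0.0146 0.0153] ang 46.9 mean [ 0.5543 -0.1037]
blue_soap cen [ 0.4762 -0.3104] size [0.088  0.0616] ang 68.6 mean [ 0.4759 -0.3105]
green_tin cen [ 0.4771 -0.4508] size [0.065  0.0819] ang 43.6 mean [ 0.4779 -0.4509]
silver_tin cen [ 0.4595 -0.1585] size [0.0817 0.0661] ang 46.0 mean [ 0.4603 -0.1585]
gb cen [ 0.6085 -0.2718] size [0.0135 0.013 ] ang 0.1 mean [ 0.6078 -0.2717]
soap [190.7 146.9]
bl [178. 192.]
br [207.7 187.6]
tin [191.2 234.9]
```

View pics/f.png

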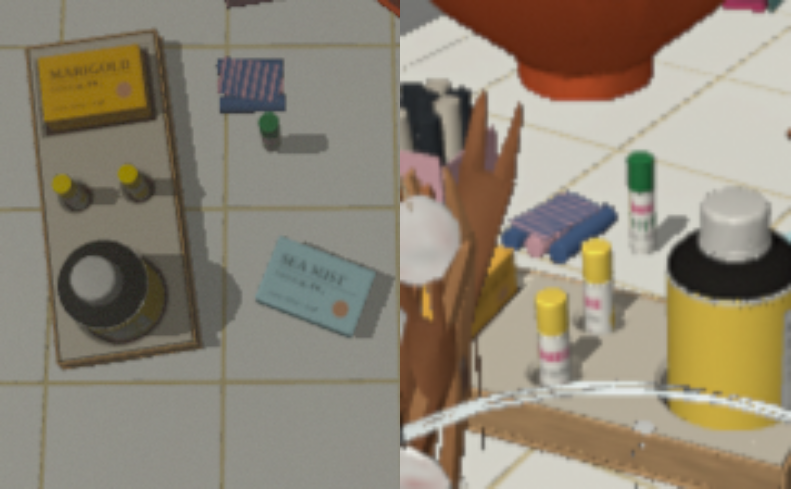

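All four items sit where they should: the measured centres of the soap and balms are within about 2 mm of target, and the tin cap is at pixel (191,235), as predicted for a fully seated tin. The look-alikes haven't moved.

```bash
python3 -c "
from workcell import bot
print(bot.finish_job())"
```

```text
the job is handed in; nothing more can be done
None
```

I packed the gift set and handed it in at about 30 s of the 112 s: soap, silver-capped tin and both yellow-capped balms are in their recesses, and the look-alikes stayed put by my last camera check; the hand-in returned no verdict.

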